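Swap the check weight for the specimen basket on the weighing hook

TASK

Take the check weight off the hook of the density scale and set it down upright in its blue dish. Then hang the wire basket, with the asphalt specimen in it, by its handle on the scale's hook and let go of it so that it hangs freely and still. Do not drop either of them or spill the specimen, and leave the other things on the bench where they are.

Things in the scene. Friction and masses are not known exactly. Their poses are not given: they have to be found in the camera images.
- hook_stand: Density scale, fixed: white base plate 200 x 120 mm, 18 mm high; aluminium column with blue cap (top at 250 mm); white and blue control box 90 mm high behind it. Origin on the table straight below the hook's seat, z up, x from the hook's free tip towards the column (column's front face at x = 93 mm). The hook is a 10 mm steel bar in the x-z plane, open to -x.
- hook_seat (a point): Where the axis of a hung handle bar comes to rest, 209 mm above the table, over the middle of the hook's level floor (x = -18 to +18 mm, bar axis 200 mm above the table). Behind, the bar rises to 235 mm at x = 38 mm. Axes as hook_stand. A handle goes over the tip from the -x side, its bar across the hook (along y).
- hook_tip (a point): The hook's free, turned-up end: 30 mm from the seat towards -x, its top 223 mm above the table.
- check_weight: Brass cylinder, 66 mm diameter, 50 mm high, 0.3 to 0.6 kg, with a steel wire handle (8 mm wire, in its y-z plane) and a blue square grip on top. Origin: centre of its underside, z up. Starts hanging on the hook. Handle's top middle at z = 112 mm, falling 12 mm to y = +-38 mm; grip 26 x 26 mm (along x and y) from z = 127 to 165 mm on a thin stem.
- weight_grip (a point): Centre of the check weight's blue grip, 146 mm above its underside; axes as check_weight. Any of the four sides can be pinched from above.
- dish: Blue round dish for the check weight, fixed, 112 mm in diameter with an inner diameter of 100 mm; floor 6 mm above the table, rim 18 mm. Origin: centre of its underside on the table. It lies on the left or on the right.
- basket: Round steel wire basket, 111 mm diameter, 66 mm high, 0.22 kg, across the table from the dish, with a rigid upright wire handle (8 mm, in its y-z plane) and a red square grip on top. Origin: centre of its underside, z up. Handle's top middle at z = 152 mm, falling 12 mm to y = +-38 mm, then to the rim at y = +-54 mm; grip 26 x 26 mm from z = 167 to 205 mm. Same when turned half round.
- basket_bar (a point): Top middle of the basket's wire handle (axis of the wire), 152 mm above the basket's underside; when hung it comes to hook_seat. Axes as basket.
- basket_grip (a point): Centre of the basket's red grip, 186 mm above its underside; axes as basket. Any of the four sides can be pinched from above.
- specimen: Black asphalt core 70 mm in diameter, 45 mm high, 0.36 kg, lying loose on the floor (5 mm thick) of the basket. Origin: centre of its underside.
- spare_core: Bystander: black asphalt core 70 mm in diameter, 45 mm high, on the table in front of the scale. Origin: centre of its underside.
- tall_core: Bystander: black asphalt core 70 mm in diameter, 63 mm high, on the table at the left. Origin: centre of its underside.
- brush: Bystander: hand brush, 200 mm long, lying on the table near the robot along its x axis, origin under its middle.
- spatula: Bystander: spatula, 280 mm long, lying on the table at the right along its x axis, origin under its middle.
- beaker: Bystander: steel beaker 84 mm in diameter, 110 mm high, at the left. Origin: centre of its underside.
- bottle: Bystander: white bottle with red cap, 72 mm in diameter, 170 mm high, at the right. Origin: centre of its underside.
Not all that is in view belongs to the job. Leave any purple or yellow look-alike of the basket alone. Leave any purple look-alike of the check_weight alone.

How it is judged:
On the way, in this order (a step that is already met when the one before it is completed fails the run):
1. the check weight stands upright in its dish, let go (horizontal distance between check_weight and dish below 0.022 m and z of check_weight in the frame of dish below 0.012 m and angle between check_weight's own z axis and vertical below 0.1 rad and linear speed of check_weight below 0.03 m/s and contact force between check_weight and the fingers below 0.2 N), for 0.2 s.
2. the basket hangs by its handle on the hook, let go, with the specimen in it (distance between basket_bar and hook_seat below 0.03 m and angle between basket's own z axis and vertical below 0.25 rad and contact force between basket and hook_stand above 1 N and contact force between basket and the fingers below 0.2 N and z of specimen in the frame of basket below 0.03 m and distance between specimen and basket below 0.035 m), for 0.2 s.
At the end, for the whole second after the job is handed in: Check weight upright (0.1 rad) and still on its dish floor, within 22 mm of the centre. Basket hung on the hook, top middle of its handle within 30 mm of the hook seat, level within 0.25 rad, slower than 0.05 m/s, let go; the specimen lies on its floor (all of step 2 and horizontal distance between check_weight and dish below 0.022 m and z of check_weight in the frame of dish below 0.012 m and angle between check_weight's own z axis and vertical below 0.1 rad and linear speed of check_weight below 0.03 m/s and linear speed of basket below 0.05 m/s); the robot touches nothing.
It fails at once if the specimen is spilled from the basket (farther than 60 mm from its floor's centre) (distance between specimen and basket above 0.06 m).
It fails at once if the basket is tipped by more than 0.7 rad (angle between basket's own z axis and vertical above 0.7 rad).
It fails at once if the check weight is dropped (faster than 0.7 m/s, about 25 mm of fall, while not held) (linear speed of check_weight above 0.7 m/s and contact force between check_weight and the fingers below 0.2 N).
It fails at once if the basket is dropped (faster than 0.7 m/s while not held) (linear speed of basket above 0.7 m/s and contact force between basket and the fingers below 0.2 N).
It fails at once if a bystander is moved by more than 40 mm (distance of any of spare_core, tall_core, brush, spatula, beaker, bottle from where it was at the start of the episode above 0.04 m).
It also fails if it takes over 58 s, if anything falls off the work surface, if the arm or the gripper's body presses on something with over 40 N, if the wrist force passes 120 N, or if a joint passes its speed limit or range.

ROBOT

A 6-joint arm with a two-finger parallel gripper is mounted at the origin on the work surface. World frame = base frame: x ahead of the robot, y to its left, z up, the work surface at z = 0. Lengths are in m, angles in rad, forces in N, time in s.
With the tool pointing down it reaches from about 0.35 to 0.725 m from the base axis. Payload 4.3 kg.
Tool frame: the origin (TCP) lies midway between the tips of the shut fingers; the grasp point (between the pads) lies 19 mm behind it; z points along the fingers, y is the line along which they close (so a half turn about z gives the same grasp; the last joint's range is limited). The gripper opens to 85 mm and grips with 20 to 120 N. Pads are 22 mm wide; open, the fingers measure 114 mm over their backs; the gripper's body (76 mm by 85 mm) begins 54 mm behind the grasp point. The pads swing forward as they close: fully open they stand 13 mm farther back than shut.
Start: joints at [1.027, 0.377, 0.081, 1.274, 0, 1.46], TCP at [0.242, 0.522, 0.231] pointing down, gripper open.
Joint ranges: [-2.72, 2.72], [-0.84, 1.66], [-1.02, 1.22], [-1.77, 2.12], [-1.37, 1.28], [-3.14, 3.14]. Speed limits (rad/s): [2.57, 2.57, 3.14, 3.14, 3.14, 3.14].

INTERFACE

Orientations are given as a unit quaternion [x, y, z, w].
In Python, from bench import telemetry, imaging, ctrl gives the robot as it stands. The module is installed in compiled form; this text tells all that it offers.
- The arm moves only by the tool jog_arm, never from a script. Its argument "commands" is a list that holds one entry, the list of rows, each a list of 7 numbers: the shift along the world's x, y, z in mm, then the turn, a rotation vector about the world's x, y, z in rad, then the finger opening in mm, from 0 to 85.4. A call has 1 to 12 rows; each row shifts and turns the commanded pose from where the row before left it; what a row does not reach is not made up. A row lasts 1/12 s, in which the tool goes at most 41.7 mm and 7.16 degrees, less where a joint would pass 70% of its speed; a pose out of reach is approached as far as the arm can. A call is refused whole if a number of a shift passes 41.7 or a number of a turn 0.125, either way. A call with a gripper value outside its range is refused whole. The fingers move at their own pace and stop on an object; "newtons" is the grip in N (left out, the last holds). Time passes only in rows, so rows that do not move let the fingers close. It gives the time, the measured TCP pose, the force, the opening and the grip force at its end, in the units of the state.
- telemetry.observe(): the state, without advancing time (a new reading comes with each control period).
- imaging.snapshot(name): name is "scene" or "top" or "wrist"; returns the picture (400x640x3 uint8, red, green, blue); there is no depth.
- imaging.camera_model(name): a dict with "fx", "fy", "cx", "cy" (pixels), "xyz" and "orientation" of the camera in the world. Camera axes: x right, y up, looking along -z (the intrinsics and any distortion apply to the point x, -y, -z); pixel columns grow to the right and rows downward; lengths in m; the calibration is good to about 2 mm. A picture is of the moment at which its call begins: read the wrist's pose just before it. camera_model takes no time and is no camera call; for the wrist camera it gives the pose at the moment of the call.
- ctrl.hand_in(): hands the job in; it is judged then, once.
The state is a dict: "time_s": time; "joints": joint angles; "joint_velocities": joint speeds; "effort": joint torques, N m; "tool_pos": TCP position; "orientation": TCP orientation; "wrist_force": force on the tool from outside, world axes, zero at the start; "wrist_torque": the same for the moment, N m; "opening": finger opening in m; "grip_force": force on a finger pad.
Only numpy, scipy, OpenCV 4.12 (cv2) and the standard library are available. Lean on these libraries where they do the work, as an engineer would, in place of code of your own. Each camera call takes 0.05 s, during which the arm holds its last target. There are 200 camera calls.

## Working session

There is one attempt and no reset: what is moved stays moved. The work goes in short steps, Python scripts to look and compute and a tool call to move; the robot and the scene stay as the last step left them, time stands still between calls to the robot, and variables do not carry over. Pictures are saved under pics/ and viewed, at most 10 in all, crops included, and the job is handed in when it is done.

Besides the shell and the picture viewer there is one more tool, called after "Emit:" as a command line: name --argument value ..., lists and objects as JSON in quotes. jog_arm: Moves the arm, as the interface text tells. Its arguments: {"type":"object","properties":{"commands":{"type":"array","items":{"type":"array","items":{"type":"array","items":{"type":"number"}}}},"newtons":{"type":"number"}},"required":["commands"]}

```bash
mkdir -p pics
python3 - <<'E'
from bench import telemetry, imaging, ctrl
import cv2
for n in("scene","top"):
    im=imaging.snapshot(n); cv2.imwrite(f"pics/{n}0.png",im[:,:,::-1]); c=imaging.camera_model(n); print(n,c)
s=telemetry.observe(); print(s)
E
```

```text
scene {'fx': 408.3476905651106, 'fy': 408.3476905651106, 'cx': 327.4312912731645, 'cy': 203.760897369069, 'xyz': array([1.40789684, 0.43969236, 1.16709317]), 'orientation': array([0.21138256, 0.32545679, 0.78578959, 0.48159112])}
top {'fx': 365.0510681969619, 'fy': 365.0510681969619, 'cx': 325.8362396229546, 'cy': 199.50695113294086, 'xyz': array([0.30031192, 0.01678727, 1.11473223]), 'orientation': array([-0.07499304,  0.07790354,  0.71443483, -0.69129586])}
{'time_s': 0.1, 'joints': array([ 1.02669852e+00,  3.77992448e-01,  7.97981928e-02,  1.27439982e+00,
       -1.24545400e-05,  1.46046475e+00]), 'joint_velocities': array([-0.00059585, -0.00213053,  0.00253097,  0.0001657 , -0.00068413,
        0.00051866]), 'effort': array([ 7.91002167e-04, -4.64694107e+01,  2.70582694e+01,  1.20494005e-02,
       -1.54256745e-04, -5.60697899e-06]), 'tool_pos': array([0.24138473, 0.52125084, 0.2304679 ]), 'orientation': array([ 2.15186718e-01,  9.76572511e-01, -8.53181364e-04, -2.83006988e-04]), 'wrist_force': array([ 0.21541784, -0.13965364, -0.47785947]), 'wrist_torque': array([ 0.02870508,  0.02706393, -0.04830205]), 'grip_force': 0.0, 'opening': 0.08537377627462336}
```

View pics/scene0.png

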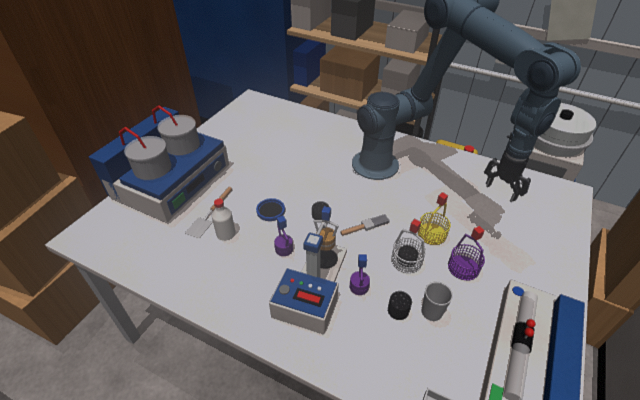

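View pics/top0.png

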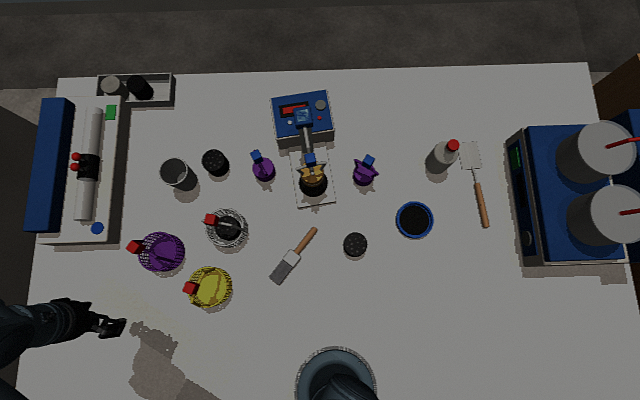

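The scene view shows the weight hanging on the hook at about (325,225), between two purple weights. The steel basket is at (408,252), with yellow and purple baskets beside it, and the dish is at (270,209). In the top view the hook weight's grip is at (309,159), the basket's red grip at (210,220) and the dish at (414,220).

```bash
cat > h.py <<'E'
import numpy as np, cv2
from scipy.spatial.transform import Rotation as R
from bench import telemetry, imaging
def ray(c,u,v):
    d=np.array([(u-c["cx"])/c["fx"],-(v-c["cy"])/c["fy"],-1.])
    return np.array(c["xyz"]),R.from_quat(c["orientation"]).apply(d)
def plane(c,u,v,z):
    o,d=ray(c,u,v); return o+d*(z-o[2])/d[2]
def tri(c1,p1,c2,p2):
    o1,d1=ray(c1,*p1);o2,d2=ray(c2,*p2)
    s=np.linalg.lstsq(np.c_[d1,-d2],o2-o1,rcond=None)[0]
    a,b=o1+d1*s[0],o2+d2*s[1]; return (a+b)/2,np.linalg.norm(a-b)
def proj(c,P):
    q=R.from_quat(c["orientation"]).inv().apply(np.array(P)-c["xyz"])
    return c["cx"]-c["fx"]*q[0]/q[2], c["cy"]+c["fy"]*q[1]/q[2]
def mask(im,kind):
    h=cv2.cvtColor(im,cv2.COLOR_RGB2HSV).astype(int); H,S,V=h[...,0],h[...,1],h[...,2]
    if kind=="red": return (((H<8)|(H>172))&(S>150)&(V>70)).astype(np.uint8)
    if kind=="blue": return ((H>100)&(H<125)&(S>140)&(V>40)).astype(np.uint8)
def blobs(im,kind,amin=15):
    n,l,st,ce=cv2.connectedComponentsWithStats(mask(im,kind))
    return [(st[i][:5].tolist(),ce[i].round(1).tolist()) for i in range(1,n) if st[i][4]>=amin]
E
python3 - <<'E'
from h import *
for n in("scene","top"):
    im=cv2.imread(f"pics/{n}0.png")[:,:,::-1].copy()
    for k in("red","blue"):
        print(n,k,[b for b in blobs(im,k)])
im=[cv2.imread(f"pics/{n}0.png") for n in("top","scene")]
a=cv2.resize(im[0][70:270,190:450],None,fx=3,fy=3,interpolation=cv2.INTER_CUBIC)
cv2.imwrite("pics/ztop.png",a[:600,:780])
b=cv2.resize(im[1][180:330,250:450],None,fx=4,fy=4,interpolation=cv2.INTER_CUBIC); cv2.imwrite("pics/zsc.png",b)
E
```

```text
scene red [([152, 105, 25, 20, 90], [161.6, 112.8]), ([119, 126, 27, 22, 102], [129.2, 134.5]), ([465, 146, 9, 6, 43], [469.0, 148.2]), ([439, 193, 8, 7, 32], [443.0, 195.9]), ([214, 199, 9, 6, 40], [218.3, 201.6]), ([412, 220, 9, 7, 39], [415.7, 222.7]), ([474, 226, 10, 9, 48], [478.6, 229.9]), ([297, 291, 23, 12, 144], [308.3, 296.5]), ([525, 320, 10, 17, 114], [529.7, 327.9])]
scene blue [([173, 0, 118, 82, 7127], [230.2, 32.5]), ([293, 40, 28, 22, 276], [304.4, 48.7]), ([294, 63, 12, 16, 99], [298.7, 70.6]), ([164, 107, 14, 8, 42], [171.2, 110.7]), ([131, 110, 38, 27, 368], [148.3, 123.7]), ([89, 132, 47, 32, 523], [111.1, 148.7]), ([120, 135, 97, 60, 1119], [169.0, 171.1]), ([322, 207, 8, 6, 37], [325.9, 209.4]), ([277, 216, 8, 6, 31], [280.6, 218.7]), ([359, 255, 7, 6, 42], [362.0, 257.5]), ([272, 274, 64, 43, 772], [311.3, 297.1]), ([292, 276, 5, 9, 16], [294.1, 280.6]), ([513, 287, 11, 9, 68], [517.7, 290.8]), ([548, 295, 36, 105, 2813], [566.9, 350.5])]
top red [([282, 104, 24, 10, 86], [290.6, 108.6]), ([627, 137, 13, 4, 39], [633.5, 138.7]), ([448, 139, 11, 11, 98], [453.1, 144.2]), ([72, 153, 7, 6, 39], [74.9, 155.6]), ([70, 163, 8, 7, 43], [73.5, 165.9]), ([204, 214, 12, 10, 90], [209.5, 218.5]), ([126, 241, 13, 12, 96], [132.0, 246.5]), ([183, 282, 13, 12, 102], [188.6, 287.5])]
top blue [([272, 90, 61, 48, 1591], [301.4, 113.0]), ([23, 98, 42, 133, 3178], [43.8, 165.0]), ([628, 109, 12, 28, 252], [634.8, 120.8]), ([529, 125, 96, 136, 4702], [561.2, 195.9]), ([519, 139, 19, 116, 159], [528.2, 197.9]), ([635, 141, 5, 14, 45], [637.8, 146.5]), ([251, 150, 10, 10, 72], [255.4, 154.5]), ([304, 153, 12, 11, 92], [309.5, 157.7]), ([363, 154, 12, 12, 75], [368.6, 159.7]), ([396, 202, 37, 36, 351], [414.7, 219.3]), ([91, 222, 13, 12, 117], [96.9, 227.6])]
```

View pics/ztop.png

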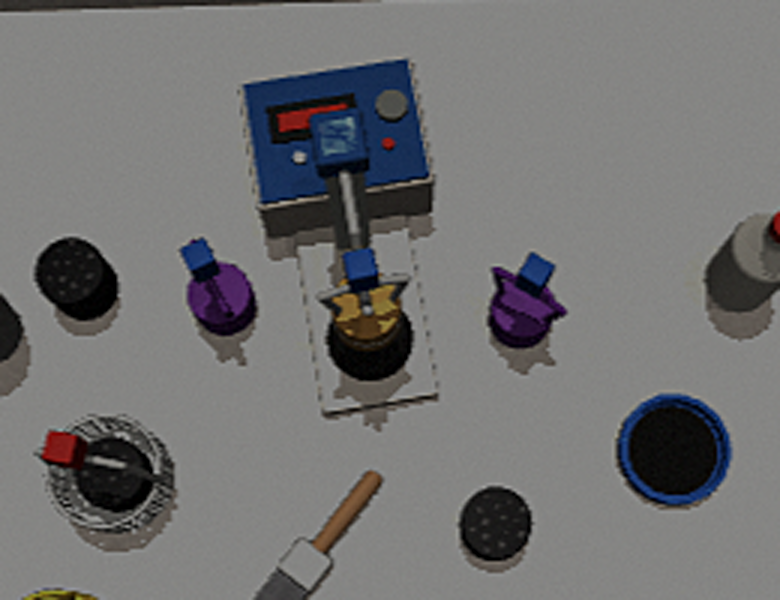

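View pics/zsc.png

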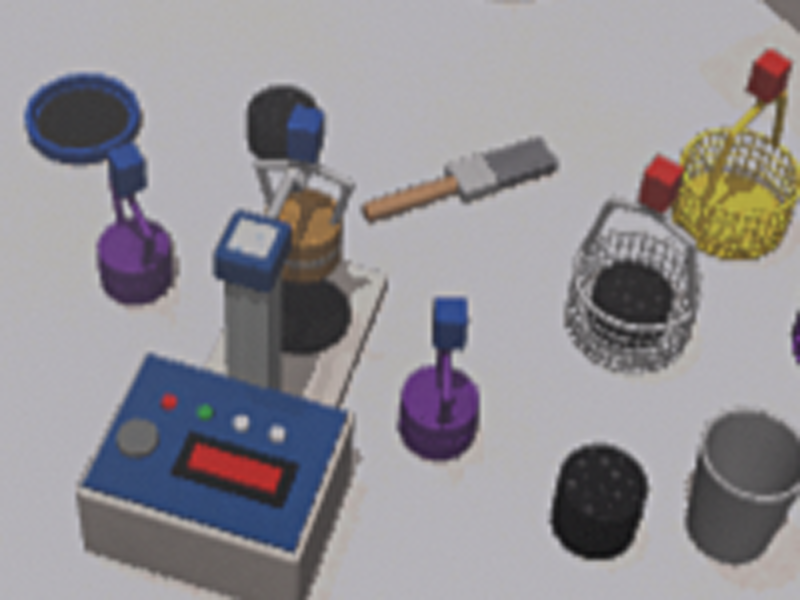

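Zoomed in: the basket's red grip is at crop (62,449), the weight's grip at (360,267) and the base plate's front edge runs from (324,413) to (438,397).

Run:
```python
from h import *
T,S=imaging.camera_model("top"),imaging.camera_model("scene")
z=lambda x,y:(190+(x+.5)/3-.5,70+(y+.5)/3-.5)
P=[plane(T,*z(*p),.018)[:2] for p in((324,413),(438,397),(300,243))]
print("plate",np.round(P,4), np.linalg.norm(P[1]-P[0]), np.degrees(np.arctan2(*(P[0]-P[1])[::-1]))-90)
cap=plane(T,*z(341,138),.25);print("cap approx",cap)
print("weight scene top",plane(S,325.9,209.4,.262),"top cent@.25",plane(T,309.5,157.7,.25))
print(tri(T,(309.5,157.7),S,(325.9,211)))
print("basket scene top",plane(S,415.7,222.7,.205),"top@.193",plane(T,209.5,218.5,.193))
print(tri(T,(209.5,218.5),S,(415.7,224)))
im=cv2.imread("pics/top0.png")[:,:,::-1].copy()
m=mask(im,"blue");m[:195]=0;m[245:]=0;m[:,:385]=0;m[:,440:]=0
e=cv2.fitEllipse(cv2.convexHull(np.argwhere(m)[:,::-1].astype(np.float32)));print(e,"dish",plane(T,*e[0],.015))
im=cv2.imread("pics/scene0.png")[:,:,::-1].copy()
print("dish scene",plane(S,250+82/4,180+117/4,.012))
# basket handle corners, scene zoom: (605,205),(690,240); top: wire (85,458)-(170,483)
print("basket body top", plane(T,*z(112,482),.04))
q=lambda x,y:(250+(x+.5)/4-.5,180+(y+.5)/4-.5)
A,B=plane(S,*q(612,202),.14),plane(S,*q(692,242),.14);print("handle",A,B,np.linalg.norm(A-B),"ydir yaw",np.degrees(np.arctan2(*(A-B)[[1,0]])))
A,B=plane(S,*q(262,165),.197),plane(S,*q(350,185),.197);print("whandle",A,B,np.linalg.norm(A-B),np.degrees(np.arctan2(*(A-B)[[1,0]])))
```

```text
plate [[ 0.5199  0.0952]
 [ 0.5328 -0.0217]
 [ 0.7038  0.1176]] 0.11763504675807686 6.276266174904023
cap approx [0.71163658 0.06025578 0.25      ]
weight scene top [0.59639166 0.04794745 0.262     ] top cent@.25 [0.59835287 0.04714576 0.25      ]
(array([0.59646717, 0.04749511, 0.25485255]), np.float64(0.0011186203616542852))
basket scene top [0.46480335 0.30818678 0.205     ] top@.193 [0.4631932  0.30838196 0.193     ]
(array([0.46235392, 0.30809732, 0.19633891]), np.float64(0.0015775603888458084))
((414.3684387207031, 219.36236572265625), (35.775299072265625, 37.392459869384766), 125.1434097290039) dish [ 0.4714499  -0.25951347  0.015     ]
dish scene [ 0.47366193 -0.25598963  0.012     ]
basket body top [0.45301882 0.30377913 0.04      ]
handle [0.45496752 0.27037523 0.14      ] [0.46672611 0.34419323 0.14      ] 0.07474865855582606 ydir yaw -99.0507003058709
whandle [0.60149439 0.01239537 0.197     ] [0.58826955 0.08553636 0.197     ] 0.0743269961462149 -79.75090857662839
```

Emit:
jog_arm --commands '[[[10, -13, 15, 0, 0, 0.03, 85], [22, -29, 15, 0, 0, 0.05, 85], [25, -33, 15, 0, 0, 0.05, 85], [25, -33, 15, 0, 0, 0.05, 85], [25, -33, 10, 0, 0, 0.05, 85], [25, -33, 10, 0, 0, 0.05, 85], [25, -33, 5, 0, 0, 0.05, 85], [25, -33, 5, 0, 0, 0.05, 85], [25, -33, 0, 0, 0, 0.05, 85], [25, -33, 0, 0, 0, 0.05, 85], [25, -33, 0, 0, 0, 0.05, 85], [25, -33, 0, 0, 0, 0.02, 85]]]' --newtons 60

```text
time_s: 1.1
tool_pos: [0.5205, 0.1529, 0.319]
orientation: [-0.059, 0.998, 0.0, -0.0]
wrist_force: [1.2, 0.6, 0.1]
opening: 0.0851
grip_force: 0.0
```

Emit:
jog_arm --commands '[[[24, -32, 0, 0, 0, 0, 85], [24, -32, 0, 0, 0, 0, 85], [16, -22, 0, 0, 0, 0, 85], [10, -14, 0, 0, 0, 0, 85], [0, 0, 0, 0, 0, 0, 85], [0, 0, 0, 0, 0, 0, 85], [0, 0, 0, 0, 0, 0, 85]]]'

```text
time_s: 1.68
tool_pos: [0.5933, 0.0554, 0.319]
orientation: [-0.058, 0.998, 0.0, -0.0]
wrist_force: [-0.1, 0.2, -0.1]
opening: 0.085
grip_force: 0.0
```

Run:
```python
from h import *
s=telemetry.observe();c=imaging.camera_model("wrist");im=imaging.snapshot("wrist")
cv2.imwrite("pics/w1.png",im[:,:,::-1])
print(s["tool_pos"],s["joints"],c)
for b in blobs(im,"blue",80): print(b, plane(c,*b[1],.262))
```

```text
[0.59332591 0.05541355 0.31899478] [-1.36111872e-02  4.27842711e-01  3.82041209e-01  1.52603091e+00
  5.92317462e-04 -1.30225309e-01] {'fx': 282.2386851131902, 'fy': 282.2386851131902, 'cx': 323.7525150560189, 'cy': 201.98206478872385, 'xyz': array([0.51875317, 0.04641284, 0.46129825]), 'orientation': array([-0.09763472, -0.11031447,  0.73862829,  0.65781945])}
([72, 11, 88, 88, 2452], [112.3, 53.1]) [ 0.49626443 -0.09132234  0.262     ]
([156, 173, 42, 34, 858], [176.6, 188.9]) [ 0.5814911  -0.05389299  0.262     ]
([294, 193, 35, 43, 1312], [311.6, 214.7]) [0.58997134 0.04571732 0.262     ]
([420, 222, 33, 33, 752], [436.3, 237.5]) [0.5974039  0.14274529 0.262     ]
([263, 267, 114, 75, 5102], [321.6, 301.7]) [0.66489742 0.06179208 0.262     ]
```

View pics/w1.png

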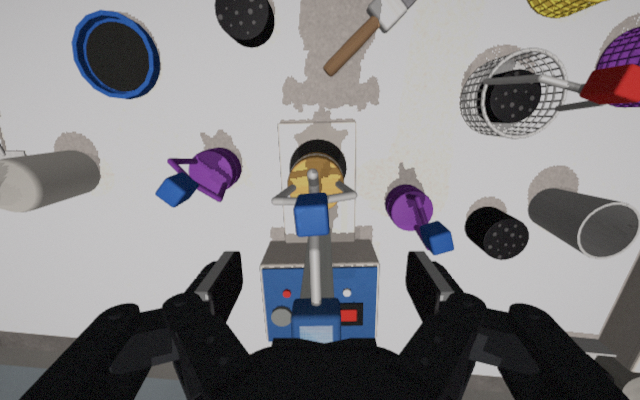

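The wrist view shows the weight's grip at (312,215), centred on the hook. The plate runs straight up the picture, so the yaw is aligned. I'll descend now.

Emit:
jog_arm --commands '[[[3, -8, -5, 0, 0, 0, 85], [0, 0, -15, 0, 0, 0, 85], [0, 0, -20, 0, 0, 0, 85], [0, 0, -20, 0, 0, 0, 85], [0, 0, -15, 0, 0, 0, 85], [0, 0, -10, 0, 0, 0, 85], [0, 0, -6, 0, 0, 0, 85], [0, 0, -2, 0, 0, 0, 85], [0, 0, 0, 0, 0, 0, 85], [0, 0, 0, 0, 0, 0, 85]]]'

```text
time_s: 2.57
tool_pos: [0.5974, 0.0469, 0.2272]
orientation: [-0.058, 0.998, -0.0, 0.001]
wrist_force: [0.4, -0.2, -0.2]
opening: 0.0849
grip_force: 0.0
```

Emit:
jog_arm --commands '[[[0, 0, 0, 0, 0, 0, 50], [0, 0, 0, 0, 0, 0, 35], [0, 0, 0, 0, 0, 0, 30], [0, 0, 0, 0, 0, 0, 26], [0, 0, 0, 0, 0, 0, 20], [0, 0, 0, 0, 0, 0, 15], [0, 0, 0, 0, 0, 0, 15], [0, 0, 0, 0, 0, 0, 15], [0, 0, 0, 0, 0, 0, 15], [0, 0, 0, 0, 0, 0, 15]]]' --newtons 60

```text
time_s: 3.4
tool_pos: [0.5975, 0.0467, 0.2267]
orientation: [-0.058, 0.998, -0.0, 0.001]
wrist_force: [1.5, -0.5, 3.4]
opening: 0.0255
grip_force: 60.5
```

Emit:
jog_arm --commands '[[[0, 0, 5, 0, 0, 0, 15], [0, 0, 8, 0, 0, 0, 15], [0, 0, 10, 0, 0, 0, 15], [0, 0, 8, 0, 0, 0, 15], [-6, -0.7, 1, 0, 0, 0, 15], [-12, -1.4, 0, 0, 0, 0, 15], [-15, -1.8, 0, 0, 0, 0, 15], [-15, -1.8, 0, 0, 0, 0, 15], [-15, -1.8, 5, 0, 0, 0, 15], [-12, -1.4, 12, 0, 0, 0, 15], [-5, -1, 20, 0, 0, 0, 15], [0, 0, 20, 0, 0, 0, 15]]]'

```text
time_s: 4.4
tool_pos: [0.5139, 0.0369, 0.3152]
orientation: [-0.058, 0.998, 0.0, -0.002]
wrist_force: [0.6, -0.6, -3.8]
opening: 0.0252
grip_force: 59.7
```

Emit:
jog_arm --commands '[[[-1, -8, 0, 0, 0, 0, 15], [-3, -18, 0, 0, 0, 0, 15], [-4, -28, 0, 0, 0, 0, 15], [-5, -32, 0, 0, 0, 0, 15], [-5, -34, 0, 0, 0, 0, 15], [-5, -34, 0, 0, 0, 0, 15], [-5, -34, 0, 0, 0, 0, 15], [-5, -32, 0, 0, 0, 0, 15], [-4, -28, 0, 0, 0, 0, 15], [-3, -22, 0, 0, 0, 0, 15], [-3, -16, 0, 0, 0, 0, 15], [0, -8, 0, 0, 0, 0, 15]]]'

```text
time_s: 5.4
tool_pos: [0.4724, -0.2595, 0.3136]
orientation: [-0.057, 0.998, 0.0, -0.001]
wrist_force: [-0.2, -0.0, -3.6]
opening: 0.0255
grip_force: 59.8
```

Emit:
jog_arm --commands '[[[0, 0, -10, 0, 0, 0, 15], [0, 0, -20, 0, 0, 0, 15], [0, 0, -25, 0, 0, 0, 15], [0, 0, -20, 0, 0, 0, 15], [0, 0, -10, 0, 0, 0, 15], [0, 0, -5, 0, 0, 0, 15], [0, 0, 0, 0, 0, 0, 15], [0, 0, 0, 0, 0, 0, 15], [0, 0, 0, 0, 0, 0, 15]]]'

```text
time_s: 6.15
tool_pos: [0.4747, -0.2575, 0.2267]
orientation: [-0.058, 0.998, -0.001, 0.001]
wrist_force: [0.5, 0.6, -3.9]
opening: 0.0255
grip_force: 59.7
```

Run:
```python
from h import *
s=telemetry.observe();print(s["tool_pos"],s["wrist_force"])
c=imaging.camera_model("wrist");im=imaging.snapshot("wrist")
t=imaging.snapshot("top");sc=imaging.snapshot("scene")
cv2.imwrite("pics/tt.png",t[:,:,::-1]);cv2.imwrite("pics/ss.png",sc[:,:,::-1]);cv2.imwrite("pics/w2.png",im[:,:,::-1])
a=cv2.resize(t[160:280,350:490],None,fx=2.8,fy=2.8,interpolation=cv2.INTER_CUBIC)
b=cv2.resize(sc[150:250,220:340],None,fx=3.3,fy=3.36,interpolation=cv2.INTER_CUBIC)
d=cv2.resize(im,(400,250))
C=np.zeros((590,800,3),np.uint8);C[:336,:392]=a;C[:336,396:792]=b;C[340:590,:400]=d
cv2.imwrite("pics/c2.png",C[:,:,::-1])
```

```text
[ 0.47469094 -0.25754479  0.22667374] [ 0.47066161  0.64054129 -3.94823343]
```

View pics/c2.png

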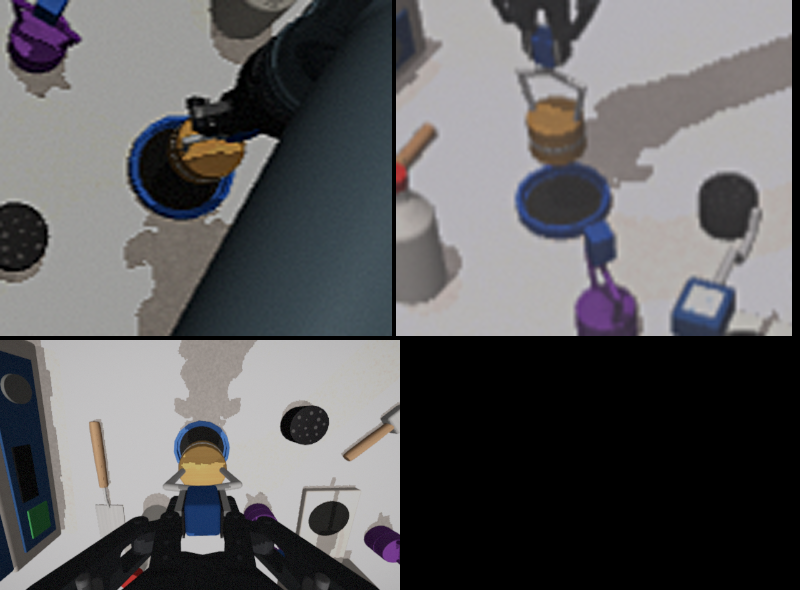

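The weight hangs upright over the dish: top crop dish (183,165), scene crop dish (563,200). Lowering it.

Emit:
jog_arm --commands '[[[-2, 0, -8, 0, 0, 0, 15], [0, 0, -18, 0, 0, 0, 15], [0, 0, -20, 0, 0, 0, 15], [0, 0, -16, 0, 0, 0, 15], [0, 0, -10, 0, 0, 0, 15], [0, 0, -8, 0, 0, 0, 15], [0, 0, -4, 0, 0, 0, 15], [0, 0, -3, 0, 0, 0, 15], [0, 0, -1, 0, 0, 0, 15], [0, 0, 0, 0, 0, 0, 15], [0, 0, 0, 0, 0, 0, 15], [0, 0, 0, 0, 0, 0, 15]]]'

```text
time_s: 7.3
tool_pos: [0.4723, -0.2574, 0.138]
orientation: [-0.058, 0.998, -0.0, 0.001]
wrist_force: [0.6, -0.2, -4.4]
opening: 0.0251
grip_force: 59.8
```

Emit:
jog_arm --commands '[[[0, 0, -1, 0, 0, 0, 15], [0, 0, -1, 0, 0, 0, 15], [0, 0, -1, 0, 0, 0, 15], [0, 0, 0, 0, 0, 0, 15], [0, 0, 0, 0, 0, 0, 15]]]'

```text
time_s: 7.72
tool_pos: [0.4724, -0.2575, 0.1357]
orientation: [-0.058, 0.998, -0.001, 0.001]
wrist_force: [-1.4, 0.8, 6.2]
opening: 0.0257
grip_force: 60.9
```

Emit:
jog_arm --commands '[[[0, 0, 0, 0, 0, 0, 28], [0, 0, 0, 0, 0, 0, 34], [0, 0, 0, 0, 0, 0, 45], [0, 0, 0, 0, 0, 0, 60], [0, 0, 0, 0, 0, 0, 70], [0, 0, 0, 0, 0, 0, 70], [0, 0, 5, 0, 0, 0, 70], [0, 0, 20, 0, 0, 0, 70], [0, 0, 35, 0, 0, 0, 85], [0, 0, 40, 0, 0, 0, 85], [0, 0, 40, 0, 0, 0, 85], [0, 0, 40, 0, 0, 0, 85]]]'

```text
time_s: 8.72
tool_pos: [0.4714, -0.2567, 0.3165]
orientation: [-0.058, 0.998, 0.0, 0.0]
wrist_force: [0.5, -0.8, -0.1]
opening: 0.0851
grip_force: 0.0
```

Emit:
jog_arm --commands '[[[0, 12, 0, 0, 0, 0, 85], [0, 24, 0, 0, 0, -0.02, 85], [0, 34, 0, 0, 0, -0.025, 85], [0, 36, 0, 0, 0, -0.025, 85], [0, 36, 0, 0, 0, -0.025, 85], [0, 36, 0, 0, 0, -0.025, 85], [0, 36, 0, 0, 0, -0.025, 85], [0, 36, 0, 0, 0, -0.025, 85], [0, 36, 0, 0, 0, -0.025, 85], [0, 36, 0, 0, 0, -0.025, 85], [0, 36, 0, 0, 0, -0.025, 85], [0, 36, 0, 0, 0, -0.025, 85]]]'

```text
time_s: 9.72
tool_pos: [0.4714, 0.1388, 0.3145]
orientation: [0.077, 0.997, 0.0, 0.0]
wrist_force: [1.0, -0.4, -0.2]
opening: 0.085
grip_force: 0.0
```

Emit:
jog_arm --commands '[[[0, 36, 0, 0, 0, 0, 85], [-1, 36, 0, 0, 0, 0, 85], [-2, 36, 0, 0, 0, 0, 85], [-2, 32, 0, 0, 0, 0, 85], [-1, 22, 0, 0, 0, 0, 85], [0, 10, 0, 0, 0, 0, 85], [0, 0, 0, 0, 0, 0, 85], [0, 0, 0, 0, 0, 0, 85]]]'

```text
time_s: 10.38
tool_pos: [0.4659, 0.3085, 0.3142]
orientation: [0.077, 0.997, -0.0, 0.0]
wrist_force: [0.1, -0.6, -0.2]
opening: 0.0848
grip_force: 0.0
```

Run:
```python
from h import *
s=telemetry.observe();print(s["tool_pos"],s["orientation"])
c=imaging.camera_model("wrist");im=imaging.snapshot("wrist");t=imaging.snapshot("top");sc=imaging.snapshot("scene")
for b in blobs(im,"red",60): print(b,plane(c,*b[1],.205))
print(c["xyz"])
a=cv2.resize(t[160:280,350:490],None,fx=2.8,fy=2.8)
b=cv2.resize(sc[150:250,220:340],None,fx=3.3,fy=3.36)
C=np.zeros((600,800,3),np.uint8);C[:400,:640]=im;C[400:600,:233]=cv2.resize(a,(233,200));C[400:600,240:476]=cv2.resize(b,(236,200))
cv2.imwrite("pics/c3.png",C[:,:,::-1])
```

```text
[0.46586977 0.30849099 0.3141683 ] [ 7.66133963e-02  9.97060786e-01 -4.19733630e-04  3.37299639e-05]
([490, 70, 62, 41, 1630], [522.2, 91.0]) [0.39747413 0.48563129 0.205     ]
([307, 176, 27, 33, 841], [320.1, 191.9]) [0.45737099 0.30597821 0.205     ]
[0.3915298  0.31974568 0.4564101 ]
```

View pics/c3.png

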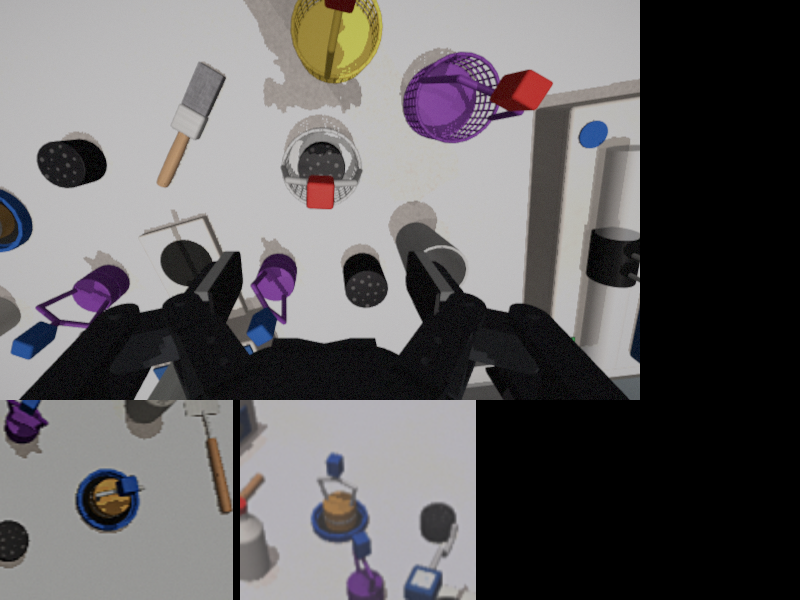

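The weight is upright in the dish, in both the top and scene insets. The basket grip is at (320,192) in the wrist view with its handle level, so the yaw is aligned. Descending to the grip.

Emit:
jog_arm --commands '[[[-2, -1, -12, 0, 0, 0, 85], [0, 0, -26, 0, 0, 0, 85], [0, 0, -34, 0, 0, 0, 85], [0, 0, -30, 0, 0, 0, 85], [0, 0, -22, 0, 0, 0, 85], [0, 0, -12, 0, 0, 0, 85], [0, 0, -6, 0, 0, 0, 85], [0, 0, -2, 0, 0, 0, 85], [0, 0, 0, 0, 0, 0, 85], [0, 0, 0, 0, 0, 0, 85]]]'

```text
time_s: 11.37
tool_pos: [0.4648, 0.3079, 0.1716]
orientation: [0.077, 0.997, 0.001, 0.001]
wrist_force: [-0.0, -0.8, 0.5]
opening: 0.085
grip_force: 0.0
```

Emit:
jog_arm --commands '[[[0, 0, 0, 0, 0, 0, 50], [0, 0, 0, 0, 0, 0, 35], [0, 0, 0, 0, 0, 0, 30], [0, 0, 0, 0, 0, 0, 26], [0, 0, 0, 0, 0, 0, 20], [0, 0, 0, 0, 0, 0, 15], [0, 0, 0, 0, 0, 0, 15], [0, 0, 0, 0, 0, 0, 15], [0, 0, 0, 0, 0, 0, 15]]]'

```text
time_s: 12.12
tool_pos: [0.4642, 0.3076, 0.1705]
orientation: [0.077, 0.997, -0.0, 0.0]
wrist_force: [1.1, -2.9, 2.5]
opening: 0.0257
grip_force: 59.8
```

Emit:
jog_arm --commands '[[[0, 0, 4, 0, 0, 0, 15], [0, 0, 8, 0, 0, 0, 15], [0, 0, 14, 0, 0, 0, 15], [0, 0, 20, 0, 0, 0, 15], [0, 0, 24, 0, 0, 0, 15], [0, 0, 26, 0, 0, 0, 15], [0, 0, 26, 0, 0, 0, 15], [0, 0, 26, 0, 0, 0, 15], [0, 0, 20, 0, 0, 0, 15], [0, 0, 14, 0, 0, 0, 15], [0, 0, 8, 0, 0, 0, 15], [0, 0, 0, 0, 0, 0, 15]]]'

```text
time_s: 13.12
tool_pos: [0.464, 0.3086, 0.3621]
orientation: [0.077, 0.997, 0.001, 0.001]
wrist_force: [0.8, 0.3, -6.2]
opening: 0.0258
grip_force: 58.8
```

Run:
```python
from h import *
T=imaging.camera_model("top");S=imaging.camera_model("scene")
print(plane(T,255.4,154.5,.158),plane(T,368.6,159.7,.158))
print(plane(S,362,257.5,.165),plane(S,280.6,218.7,.165))
```

```text
[0.64422231 0.19929011 0.158     ] [ 0.61895893 -0.11190921  0.158     ]
[0.64553608 0.19973566 0.165     ] [ 0.6198591  -0.10965661  0.165     ]
```

Emit:
jog_arm --commands '[[[0, -6, 0, 0, 0, 0.01, 15], [1, -12, 0, 0, 0, 0.02, 15], [2, -20, 0, 0, 0, 0.025, 15], [2, -26, 0, 0, 0, 0.025, 15], [3, -30, 0, 0, 0, 0.03, 15], [3, -32, 0, 0, 0, 0.03, 15], [3, -32, 0, 0, 0, 0.03, 15], [3, -30, 0, 0, 0, 0.03, 15], [3, -30, 0, 0, 0, 0.03, 15], [2, -26, 0, 0, 0, 0.025, 15], [2, -18, 0, 0, 0, 0.015, 15], [0, -12, 0, 0, 0, 0, 15]]]'

```text
time_s: 14.12
tool_pos: [0.4871, 0.0317, 0.3588]
orientation: [-0.057, 0.998, -0.0, -0.001]
wrist_force: [-0.6, 0.2, -5.3]
opening: 0.0255
grip_force: 59.0
```

Emit:
jog_arm --commands '[[[0, 0, -6, 0, 0, 0, 15], [0, 0, -12, 0, 0, 0, 15], [0, 0, -18, 0, 0, 0, 15], [0, 0, -20, 0, 0, 0, 15], [0, 0, -18, 0, 0, 0, 15], [0, 0, -12, 0, 0, 0, 15], [0, 0, -6, 0, 0, 0, 15], [0, 0, 0, 0, 0, 0, 15], [0, 0, 0, 0, 0, 0, 15], [0, 0, 0, 0, 0, 0, 15]]]'

```text
time_s: 14.95
tool_pos: [0.4883, 0.0343, 0.2691]
orientation: [-0.058, 0.998, 0.0, 0.001]
wrist_force: [0.3, 0.1, -5.7]
opening: 0.0259
grip_force: 59.0
```

Run:
```python
from h import *
s=telemetry.observe();print(s["tool_pos"],s["orientation"])
im=imaging.snapshot("wrist");t=imaging.snapshot("top");sc=imaging.snapshot("scene")
C=np.zeros((600,800,3),np.uint8);C[:250,:400]=cv2.resize(im,(400,250));C[:250,405:800]=cv2.resize(t[80:230,220:457],(395,250),interpolation=2)
C[255:595,:540]=cv2.resize(sc[170:310,240:462],(540,340),interpolation=2)
cv2.imwrite("pics/c4.png",C[:,:,::-1])
```

```text
[0.48831217 0.03427293 0.26907942] [-5.83103579e-02  9.98298246e-01  1.13238375e-04  7.07521395e-04]
```

View pics/c4.png

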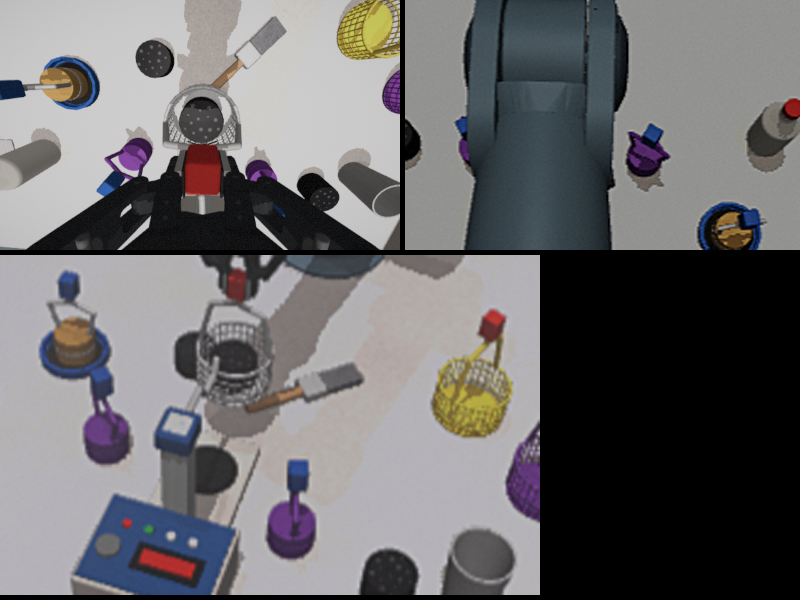

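The basket hangs level at scene crop (235,360), in front of the hook, with the specimen inside. I'll check the hook tip against the first wrist picture.

Run:
```python
from h import *
c={'fx':282.2387,'fy':282.2387,'cx':323.7525,'cy':201.982,'xyz':np.array([0.51875317,0.04641284,0.46129825]),'orientation':np.array([-0.09763472,-0.11031447,0.73862829,0.65781945])}
print("tip",plane(c,312.5,174,.221),"grip",plane(c,312,220,.262))
```

```text
tip [0.56746054 0.04250729 0.221     ] grip [0.59414335 0.04645209 0.262     ]
```

Emit:
jog_arm --commands '[[[4, 0.4, 0, 0, 0, 0, 15], [8, 0.9, 0, 0, 0, 0, 15], [12, 1.4, 0, 0, 0, 0, 15], [14, 1.6, 0, 0, 0, 0, 15], [14, 1.6, 0, 0, 0, 0, 15], [14, 1.6, 0, 0, 0, 0, 15], [14, 1.6, 0, 0, 0, 0, 15], [12, 1.4, 0, 0, 0, 0, 15], [10, 1, 0, 0, 0, 0, 15], [6, 0.7, 0, 0, 0, 0, 15], [0, 0, 0, 0, 0, 0, 15], [0, 0, 0, 0, 0, 0, 15]]]'

```text
time_s: 16.1
tool_pos: [0.596, 0.0461, 0.2679]
orientation: [-0.058, 0.998, 0.0, -0.0]
wrist_force: [0.0, 0.2, -6.9]
opening: 0.0255
grip_force: 58.9
```

Emit:
jog_arm --commands '[[[0, 0, -4, 0, 0, 0, 15], [0, 0, -8, 0, 0, 0, 15], [0, 0, -8, 0, 0, 0, 15], [0, 0, -8, 0, 0, 0, 15], [0, 0, -5, 0, 0, 0, 15], [0, 0, -3, 0, 0, 0, 15], [0, 0, -2, 0, 0, 0, 15], [0, 0, 0, 0, 0, 0, 15], [0, 0, 0, 0, 0, 0, 15]]]'

```text
time_s: 16.85
tool_pos: [0.596, 0.0461, 0.2304]
orientation: [-0.058, 0.998, 0.0, 0.0]
wrist_force: [-0.1, 0.1, -6.1]
opening: 0.0256
grip_force: 58.9
```

Emit:
jog_arm --commands '[[[0, 0, -1, 0, 0, 0, 15], [0, 0, -1, 0, 0, 0, 15], [0, 0, -1, 0, 0, 0, 15], [0, 0, 0, 0, 0, 0, 15], [0, 0, 0, 0, 0, 0, 15]]]'

```text
time_s: 17.27
tool_pos: [0.5961, 0.0461, 0.2275]
orientation: [-0.058, 0.998, 0.0, 0.0]
wrist_force: [-0.1, -0.5, -4.9]
opening: 0.0253
grip_force: 59.2
```

Emit:
jog_arm --commands '[[[0, 0, -0.7, 0, 0, 0, 15], [0, 0, -0.5, 0, 0, 0, 15], [0, 0, 0, 0, 0, 0, 15], [0, 0, 0, 0, 0, 0, 15]]]'

```text
time_s: 17.6
tool_pos: [0.5963, 0.0461, 0.2272]
orientation: [-0.058, 0.998, -0.0, 0.001]
wrist_force: [-1.3, -0.3, 3.8]
opening: 0.0251
grip_force: 59.7
```

Emit:
jog_arm --commands '[[[0, 0, 0, 0, 0, 0, 24], [0, 0, 0, 0, 0, 0, 27], [0, 0, 0, 0, 0, 0, 30], [0, 0, 0, 0, 0, 0, 36], [0, 0, 0, 0, 0, 0, 50], [0, 0, 0, 0, 0, 0, 65], [0, 0, 0, 0, 0, 0, 75], [0, 0, 0, 0, 0, 0, 75], [0, 0, 0, 0, 0, 0, 75]]]' --newtons 20

```text
time_s: 18.35
tool_pos: [0.5959, 0.0461, 0.226]
orientation: [-0.058, 0.998, 0.0, -0.0]
wrist_force: [1.0, 0.4, -0.5]
opening: 0.0753
grip_force: 0.0
```

Emit:
jog_arm --commands '[[[0, 0, 4, 0, 0, 0, 75], [0, 0, 10, 0, 0, 0, 75], [0, 0, 20, 0, 0, 0, 75], [0, 0, 30, 0, 0, 0, 75], [0, 0, 30, 0, 0, 0, 75], [-10, 0, 30, 0, 0, 0, 75], [-30, 0, 10, 0, 0, 0, 75], [-35, 0, 0, 0, 0, 0, 75], [-35, 0, 0, 0, 0, 0, 75], [-35, 0, 0, 0, 0, 0, 75], [-20, 0, 0, 0, 0, 0, 75], [0, 0, 0, 0, 0, 0, 75]]]'

```text
time_s: 19.35
tool_pos: [0.4272, 0.0464, 0.3623]
orientation: [-0.058, 0.998, -0.0, 0.001]
wrist_force: [-0.2, 0.5, 0.3]
opening: 0.0746
grip_force: 0.0
```

Run:
```python
from h import *
s=telemetry.observe();print(s["tool_pos"],s["wrist_force"])
sc=imaging.snapshot("scene");im=imaging.snapshot("wrist")
for i in range(12): s2=imaging.snapshot("scene")
print([b for b in blobs(sc,"red") if 300<b[1][0]<345],[b for b in blobs(s2,"red") if 300<b[1][0]<345])
C=np.zeros((600,800,3),np.uint8);C[:250,:400]=cv2.resize(im,(400,250))
C[255:595,:540]=cv2.resize(s2[170:310,240:462],(540,340),interpolation=2)
cv2.imwrite("pics/c5.png",C[:,:,::-1])
S=imaging.camera_model("scene");print(proj(S,[.597,.0465,.281]))
```

```text
[0.4272043  0.04635925 0.36228804] [-0.23878183  0.49211162  0.33938091]
[([322, 206, 8, 7, 39], [325.8, 209.3]), ([297, 291, 23, 12, 145], [308.3, 296.5])] [([322, 206, 8, 7, 41], [325.8, 209.5]), ([297, 291, 23, 12, 144], [308.3, 296.5])]
(np.float64(325.49283219130837), np.float64(205.03920135772387))
```

View pics/c5.png

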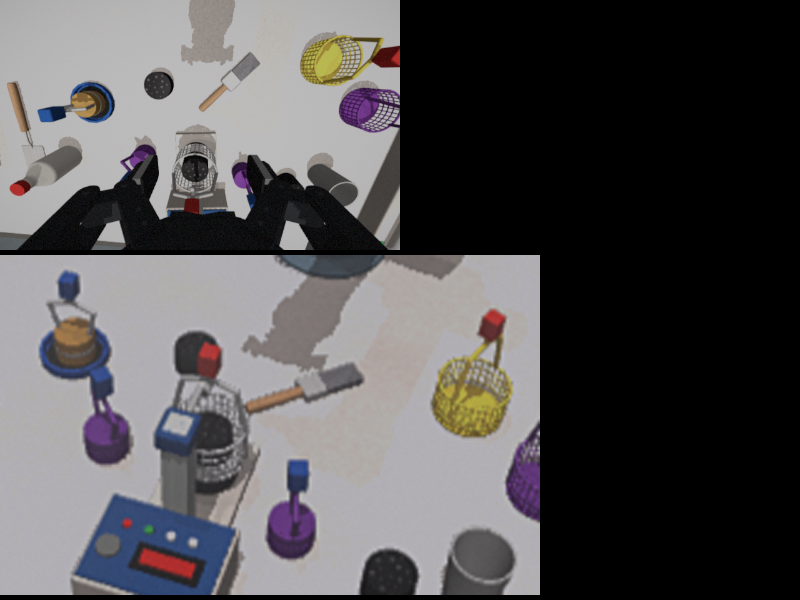

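The basket hangs level and still, with its grip at (325.8,209.4), the same spot the weight's grip had. The specimen is inside and the weight is upright in its dish.

```bash
python3 -c "
from bench import ctrl; print(ctrl.hand_in())"
```

```text
the job is handed in; nothing more can be done
None
```

The check weight stands upright in its blue dish, the basket with the specimen hangs freely and still on the scale's hook, and the job is handed in; the hand-in call returned no verdict.

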